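# Clear broken clock-case pieces into the scrap tray

### The job

First bring the empty plywood scrap tray snug against the side of the low drawer chest that faces it, parallel to that side and centred along it, so that it will catch what falls. Then push the three broken flat wooden pieces (round, square, arched) off the green chest top into the tray, so that all three end up inside it with the tray still in its place. Leave the clock movement and the file on the chest where they are.

Things in the scene. Friction and masses are not known exactly. Their poses are not given: they have to be found in the camera images.
- chest: Low drawer chest of dark wood with a flat green top, fixed to the bench; 320 mm along its x, 360 mm along its y, 90 mm high. Origin: centre of its underside, on the bench. Its drawer fronts (which stay shut) face -x; the tray stands beyond its +y side, whose face is at y = +180 mm.
- tray: Loose open plywood tray (the scrap bin), 300 mm along its x, 200 mm along its y, 75 mm high, walls and floor 8 mm thick, 0.7 kg, standing on the bench beside the chest. Origin: centre of its underside. Snug against the chest its origin is at about (0, 280 mm) in the chest's frame.
- round_scrap: Loose flat round piece of light wood (clock-case back) with a small dark hole mark, 94 mm across, 20 mm thick, about 0.1 kg, lying on the chest top. Origin: centre of the piece; z is its axis.
- square_scrap: Loose flat square piece of light wood with a dark crack line, 92 by 92 mm, 20 mm thick, about 0.12 kg, lying on the chest top. Origin: centre of the piece; x and y along its sides.
- arched_scrap: Loose flat arch-shaped piece of light wood (clock front): a straight edge 92 mm long at x = -48 mm, a half round of radius 46 mm about the origin on its +x side; 94 mm long, 20 mm thick, about 0.11 kg, lying on the chest top. Origin: centre of the half round, at mid thickness.
- movement: Brass clock movement on a round black holder, 64 mm across, 36 mm high, 0.3 kg, standing on the chest top; to be left alone. Origin: centre of its underside.
- file: Flat hand file, 170 mm long, 18 mm wide, 16 mm high at its wooden handle, steel blade 6 mm thick, lying on the chest top near its +x edge along the chest's y; to be left alone. Origin: on its underside, midway along; x runs towards the tip.
Not all that is in view belongs to the job. Leave any pink look-alike of the round_scrap alone.

How it is judged:
By the outcome, as a careful person would: the job done as asked, in the order asked, and still so for the second after the job is handed in, with the robot touching nothing.
It also fails if it takes over 70 s, if anything falls off the work surface, if the arm or the gripper's body presses on something with over 40 N, if the wrist force passes 120 N, or if a joint passes its speed limit or range.

### The arm

A 6-joint arm with a two-finger parallel gripper is mounted at the origin on the work surface. World frame = base frame: x ahead of the robot, y to its left, z up, the work surface at z = 0. Lengths are in mm, angles in rad, forces in N, time in s.
With the tool pointing down it reaches from about 350 to 975 mm from the base axis. Payload 7.1 kg.
Tool frame: the origin (TCP) lies midway between the tips of the shut fingers; the grasp point (between the pads) lies 19 mm behind it; z points along the fingers, y is the line along which they close (so a half turn about z gives the same grasp; the last joint's range is limited). The gripper opens to 88 mm and grips with 3 to 60 N. Pads are 20 mm wide; open, the fingers measure 115 mm over their backs; the gripper's body (75 mm by 178 mm) begins 61 mm behind the grasp point.
Start: joints at [1.143, 0.423, 1.63, -0, 1.089, -0.019], TCP at [248.41, 573.495, 222.675] pointing down, gripper open.
Joint ranges: [-3, 3], [-0.9, 2.11], [0.09, 2.58], [-1.31, 4.45], [0.11, 2.69], [-2.54, 2.54]. Speed limits (rad/s): [2.39, 2.39, 3.01, 3.14, 3.14, 3.14].

### API

Orientations are given as a rotation vector (axis times angle).
In Python, from workcell import ctrl gives the robot as it stands.
- The arm moves only by the shell command python3 -m pendant 'ROWS'. ROWS is a JSON object of lists of equal length, an entry for each row: "grip": the opening, from -1 (shut) to 1 (fully open); "linear": the shift along the tool's x, y, z in mm, a list of three; "angular": the turn, a rotation vector about the tool's x, y, z in rad, a list of three. In form: {"grip": [grip, ...], "linear": [[tx, ty, tz], ...], "angular": [[ax, ay, az], ...]}. A call has 1 to 12 rows; each row shifts and turns the commanded pose from where the row before left it, along the tool's axes as they then stand; what a row does not reach is not made up. A row lasts 1/12 s, in which the tool goes at most 41.7 mm and 7.16 degrees, less where a joint would pass 70% of its speed; a pose out of reach is approached as far as the arm can. A call with a gripper value outside its range is refused whole. The fingers move at their own pace and stop on an object; the grip force is fixed at half the most. Time passes only in rows, so rows that do not move let the fingers close. It gives the time, the measured TCP pose, the force, the opening and the grip force at its end, in the units of the state.
- ctrl.get_obs(): the state, without advancing time (a new reading comes with each control period).
- ctrl.get_image(name): name is "scene" or "top"; returns the picture (420x560x3 uint8, red, green, blue); there is no depth.
- ctrl.camera_params(name): a dict with "vfov" (degrees; the focal length in pixels is half the picture's height over the tangent of half this angle, whatever the lens; pixels are square), "cx", "cy" (the principal point, pixels), "R" (3x3) and "t" (3): a world point X has camera coordinates R X + t. Camera axes: x right, y down, z forward; pixel columns grow to the right and rows downward; lengths in mm; the calibration is good to about 2 mm. A picture is of the moment at which its call begins. camera_params takes no time and is no camera call.
- ctrl.close_job(): hands the job in; it is judged then, once.
The state is a dict: "t": time; "qpos": joint angles; "qvel": joint speeds; "joint_torque": joint torques, N m; "ee_pos": TCP position; "orientation": TCP orientation; "ft_force": force on the tool from outside, world axes, zero at the start; "moment": the same for the moment, N m; "width": finger opening in mm; "grasp_force": force on a finger pad.
Only numpy, scipy, OpenCV 4.12 (cv2) and the standard library are available. Lean on these libraries where they do the work, as an engineer would, in place of code of your own. Each camera call takes 0.05 s, during which the arm holds its last target. There are 200 camera calls.

## Working session

There is one attempt and no reset: what is moved stays moved. The work goes in short steps, Python scripts to look and compute and a shell command to move; the robot and the scene stay as the last step left them, time stands still between calls to the robot, and variables do not carry over. Pictures are saved under pics/ and viewed, at most 10 in all, crops included, and the job is handed in when it is done.

```bash
mkdir -p pics; ls; python3 - <<'E'
from workcell import ctrl
import cv2
for n in("scene","top"):
    p=ctrl.camera_params(n);print(n,p)
    cv2.imwrite(f"pics/{n}0.png",ctrl.get_image(n)[:,:,::-1])
o=ctrl.get_obs();print(o)
E
```

```text
pics
scene {'vfov': 45.9184436484138, 'cx': 286.5884443722864, 'cy': 205.69616718305534, 'R': array([[-0.04111361,  0.999006  ,  0.01722464],
       [ 0.7544505 ,  0.04234224, -0.65498975],
       [-0.65506802, -0.01393386, -0.75544142]]), 't': array([ -16.30170376, -338.58622267, 1757.81722072])}
top {'vfov': 53.29271721268195, 'cx': 284.41854122944153, 'cy': 209.9000323155312, 'R': array([[ 0.00187111, -0.99999332, -0.00313999],
       [-0.99060839, -0.00142424, -0.1367223 ],
       [ 0.13671691,  0.00336632, -0.99060444]]), 't': array([  38.20013101,  509.65035174, 1140.22280045])}
{'t': 0.1, 'qpos': array([ 1.14299096e+00,  4.23774028e-01,  1.63059095e+00, -7.26042257e-06,
        1.08861240e+00, -1.90026323e-02]), 'qvel': array([ 5.06260247e-05, -1.01882123e-03, -1.18571202e-03,  1.57904329e-03,
       -9.41125078e-05,  1.12075996e-03]), 'joint_torque': array([ 8.72235687e-04, -5.45621896e+01, -2.74322766e+01,  6.46169577e-02,
        1.88234966e-02,  8.07511668e-06]), 'ee_pos': array([248.21761521, 573.05427411, 221.9823254 ]), 'orientation': array([-6.37617366e-01, -3.07589920e+00,  2.12310375e-03]), 'ft_force': array([ 0.0306528 ,  0.28962731, -0.12980245]), 'moment': array([-0.05123349,  0.03512662, -0.00096399]), 'grasp_force': 0.0, 'width': 87.92498602694381}
```

View pics/scene0.png

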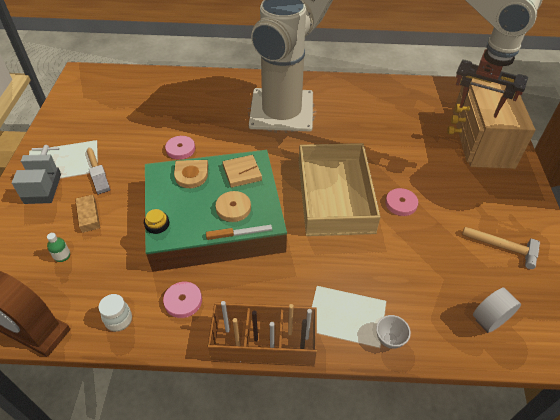

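View pics/top0.png

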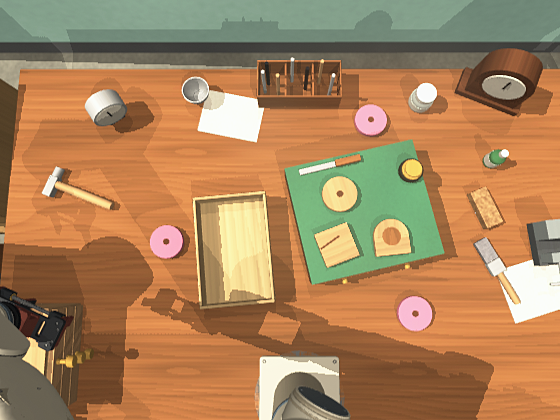

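The scene view shows the chest at (145-285,155-260), with the tray at (300-378,145-235). In the top view, the chest is at (285-443,142-283), the tray at (194-273,193-307), round at (340,194), square at (337,245), arched at (392,238), movement at (411,171) and the file at about (330,165). Next I'll enlarge both views to pick corners.

```bash
cat > h.py <<'E'
import numpy as np,cv2
from workcell import ctrl
P={n:ctrl.camera_params(n) for n in("scene","top")}
def K(n):
    p=P[n];f=210/np.tan(np.radians(p["vfov"]/2));return np.array([[f,0,p["cx"]],[0,f,p["cy"]],[0,0,1]])
def ray(n,uv):
    R,t=P[n]["R"],P[n]["t"];return -R.T@t,R.T@np.linalg.inv(K(n))@[*uv,1]
def atz(n,uv,z):
    c,d=ray(n,uv);return c+d*(z-c[2])/d[2]
def proj(n,X):
    q=K(n)@(P[n]["R"]@np.asarray(X,float)+P[n]["t"]);return q[:2]/q[2]
def tri(a,b):
    A=[];
    for n,uv in(("scene",a),("top",b)):
        M=K(n)@np.c_[P[n]["R"],P[n]["t"]];A+=[M]
    X=cv2.triangulatePoints(A[0],A[1],np.float64(a).reshape(2,1),np.float64(b).reshape(2,1))[:,0];return X[:3]/X[3]
E
python3 - <<'E'
from h import *
for n,(x0,y0,w,h) in dict(scene=(135,135,255,140),top=(180,130,270,190)).items():
    im=cv2.imread(f"pics/{n}0.png")
    hsv=cv2.cvtColor(im,cv2.COLOR_BGR2HSV)
    m=cv2.inRange(hsv,(60,80,40),(90,255,255));m[:100]=0
    c=max(cv2.findContours(m,0,2)[0],key=cv2.contourArea)
    hu=cv2.convexHull(c);q=cv2.approxPolyDP(hu,8,True)[:,0]
    print(n,q.tolist(),[atz(n,p,90).round().tolist() for p in q])
    s=800/w if n=="scene" else 2.9
    cv2.imwrite(f"pics/{n}c.png",cv2.resize(im[y0:y0+h,x0:x0+w],None,fx=s,fy=s,interpolation=2))
E
```

```text
scene [[266, 150], [286, 233], [146, 253], [146, 164]] [[307.0, -35.0, 90.0], [618.0, 39.0, 90.0], [700.0, -307.0, 90.0], [387.0, -378.0, 90.0]]
top [[411, 140], [443, 252], [312, 283], [285, 169]] [[696.0, -307.0, 90.0], [391.0, -379.0, 90.0], [309.0, -34.0, 90.0], [614.0, 37.0, 90.0]]
```

View pics/scenec.png

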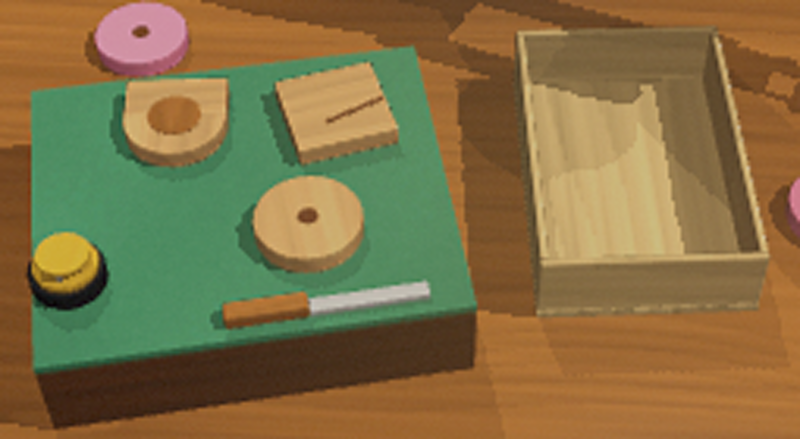

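View pics/topc.png

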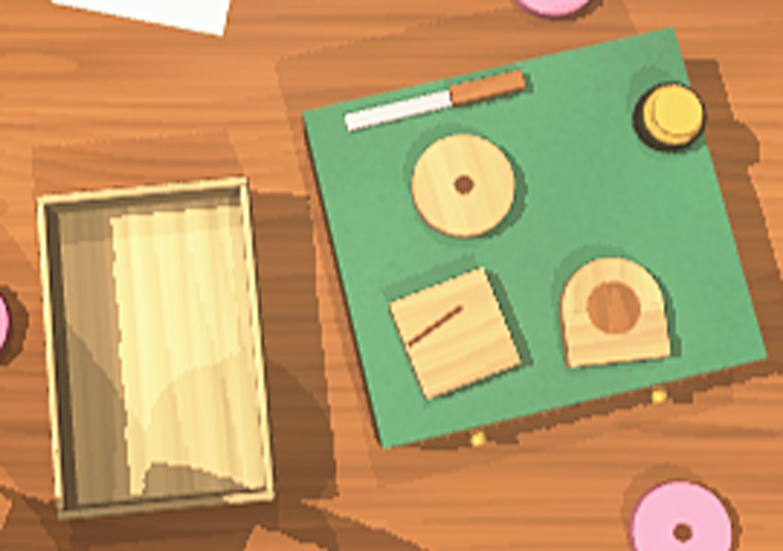

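```bash
python3 - <<'E'
from h import *
T=lambda x,y:(x/2.9+180-.33,y/2.9+130-.33)
s=800/255;S=lambda x,y:(x/s+135-.33,y/s+135-.33)
pr=lambda k,X:print(k,np.round(X,1).tolist())
C=np.mean([[307,-35],[618,39],[700,-307],[387,-378],[696,-307],[391,-379],[309,-34],[614,37]],0)
a=np.array([(614,37),(697,-307),(389,-379),(308,-35)],float)
d=(a[0]-a[1])/2+(a[3]-a[2])/2;th=np.arctan2(d[1],d[0])-np.pi/2
R=np.array([[np.cos(th),-np.sin(th)],[np.sin(th),np.cos(th)]])
print("chest",C,np.degrees(th),np.linalg.norm(d))
loc=lambda X:np.round(R.T@(np.asarray(X)[:2]-C),1)
tr=[((517,30),(273,497)),((716,28),(58,516)),((766,257),(38,198)),((538,262),(248,178))]
c=[]
for u,v in tr:
    X=tri(S(*u),T(*v));c.append(atz("top",T(*v),75)[:2]);pr("tray tri",X);print(c[-1].round(1),atz("scene",S(*u),75).round(1),loc(c[-1]))
c=np.array(c);m=c.mean(0);e=(c[2]-c[1]+c[3]-c[0])/2;print("tray",m,loc(m),np.degrees(np.arctan2(e[1],e[0])),np.linalg.norm(e))
for k,u,v in[("round",(308,215),(464,185)),("sqA",(276,83),(429,399)),("sqB",(372,64),(388,302)),("archA",(127,80),(672,356)),("archB",(228,80),(566,366)),("movetop",(66,250),(676,108))]:
    X=tri(S(*u),T(*v));Y=atz("top",T(*v),110);pr(k,X);print(Y.round(1),loc(Y))
for k,v in[("sq",(388,302)),("sq",(485,267)),("sq",(523,359)),("sq",(429,399)),("arch apex",(610,257)),("mv",(672,116)),("filetip",(346,122)),("filehandle",(524,80))]:
    Y=atz("top",T(*v),110 if k[0] in"sa" else 100);pr(k,Y);print(loc(Y))
E
```

```text
chest [ 502.75 -170.5 ] 13.407508437063186 353.63823322712153
tray tri [262.0, 65.8, 78.0]
[261.8  66.4] [258.6  65.5  75. ] [-179.5  286.3]
tray tri [244.5, 261.6, 75.6]
[244.5 261.2] [243.8 262.   75. ] [-151.1  479.8]
tray tri [536.6, 288.2, 74.7]
[536.6 288.7] [536.9 287.7  75. ] [139.4 438.8]
tray tri [555.5, 90.9, 77.5]
[555.9  91.5] [553.5  90.6  75. ] [112.5 242.5]
tray [399.6925764  176.94153385] [-19.7 361.9] 5.121178193026515 294.319796518768
round [543.0, -106.6, 111.7]
[ 543.3 -107.   110. ] [54.1 52.3]
sqA [367.6, -123.6, 98.9]
[350.1 -72.8 110. ] [-125.8  130.4]
sqB [432.4, -47.8, 185.7]
[436.4 -37.  110. ] [-33.5 145.2]
archA [388.5, -289.8, 111.4]
[ 388.6 -290.1  110. ] [-138.8  -89.9]
archB [379.7, -197.5, 107.9]
[ 379.5 -195.3  110. ] [-125.6    4.4]
movetop [609.7, -295.0, 132.7]
[ 615.3 -302.8  110. ] [  78.8 -154.7]
sq [436.4, -37.0, 110.0]
[-33.5 145.2]
sq [468.2, -124.8, 110.0]
[-23.   52.5]
sq [385.7, -157.1, 110.0]
[-110.8   40.2]
sq [350.1, -72.8, 110.0]
[-125.8  130.4]
arch apex [477.5, -237.7, 110.0]
[-40.2 -59.5]
mv [610.1, -301.9, 100.0]
[  74.  -152.7]
filetip [604.1, -0.1, 100.0]
[138.1 142.3]
filehandle [644.2, -165.7, 100.0]
[138.7 -28.2]
```

Measurements hold up: tray rim at 75-78 mm, piece tops at 108-112 mm, and sizes within about 2%. In the chest frame the tray is at (-20, 362), yaw -8.3°. I'll grip the tray's far (+y) wall at its middle.

```bash
cat >> h.py <<'E'
from scipy.spatial.transform import Rotation as Ro
C=np.array([502.75,-170.5]);TH=np.radians(13.4)
RC=np.array([[np.cos(TH),-np.sin(TH)],[np.sin(TH),np.cos(TH)]])
def W(x,y): return C+RC@[x,y]
def L(X): return RC.T@(np.asarray(X)[:2]-C)
def plan(xy,z,yaw_deg):
    "yaw: direction of tool y in world, deg (mod 180)"
    o=ctrl.get_obs();R=Ro.from_rotvec(o["orientation"]);y=R.as_matrix()[:,1]
    d=yaw_deg-np.degrees(np.arctan2(y[1],y[0]));d=(d+90)%180-90
    Rt=Ro.from_euler("z",d,degrees=True)*R
    # remove tilt
    M=Rt.as_matrix();a=np.arctan2(M[1,1],M[0,1]);yy=np.array([np.cos(a),np.sin(a),0]);zz=np.array([0,0,-1.]);G=Ro.from_matrix(np.c_[np.cross(yy,zz),yy,zz])
    print("q6",o["qpos"][5].round(2),"turn",(R.inv()*G).as_rotvec().round(4),"then lin",G.inv().apply(np.r_[xy,z]-o["ee_pos"]).round(1),"x,y,z axes",G.as_matrix().round(2).tolist())
E
python3 - <<'E'
from h import *
a=np.radians(5.1);c=np.array([399.7,176.9])
w=c+96.5*np.array([-np.sin(a),np.cos(a)])
print(w);plan(w,120,95.1)
E
```

```text
[391.12170035 273.01796281]
q6 -0.02 turn [-1.400e-03 -4.000e-04 -4.978e-01] then lin [-115.7 -311.6  102. ] x,y,z axes [[-1.0, -0.09, 0.0], [-0.09, 1.0, 0.0], [-0.0, 0.0, -1.0]]
```

```bash
python3 -m pendant '{"grip":[1,1,1,1,1],"linear":[[0,0,0],[0,0,0],[0,0,0],[0,0,0],[0,0,0]],"angular":[[0,0,-0.1],[0,0,-0.1],[0,0,-0.1],[0,0,-0.1],[0,0,-0.098]]}'
python3 -m pendant '{"grip":[1,1,1,1,1,1,1,1,1,1,1],"linear":[[-11.6,-31.2,8],[-11.6,-31.2,8],[-11.6,-31.2,8],[-11.6,-31.2,8],[-11.6,-31.2,8],[-11.6,-31.2,8],[-11.6,-31.2,8],[-11.6,-31.2,8],[-11.6,-31.2,8],[-11.6,-31.2,8],[0,0,0]],"angular":[[0,0,0],[0,0,0],[0,0,0],[0,0,0],[0,0,0],[0,0,0],[0,0,0],[0,0,0],[0,0,0],[0,0,0],[0,0,0]]}'
python3 - <<'E'
from h import *
plan([391.1,273.],42,95.1)
E
```

```text
t: 0.52
ee_pos: [248.2, 573.2, 222.2]
orientation: [0.148, -3.138, 0.001]
ft_force: [-0.6, 0.6, -0.2]
width: 88.0
grasp_force: 0.0
t: 1.43
ee_pos: [392.0, 268.4, 141.1]
orientation: [0.135, -3.136, 0.004]
ft_force: [0.1, 0.9, -1.3]
width: 87.7
grasp_force: 0.0
q6 -1.08 turn [-0.0026 -0.0028 -0.0032] then lin [ 0.5  4.6 99.1] x,y,z axes [[-1.0, -0.09, 0.0], [-0.09, 1.0, 0.0], [-0.0, 0.0, -1.0]]
```

```bash
python3 -m pendant '{"grip":[1,1,1,1,1,1,-1,-1,-1,-1,-1,-1],"linear":[[0,2,20],[0,2,20],[0,0,20],[0,0,20],[0,0,19],[0,0,0],[0,0,0],[0,0,0],[0,0,0],[0,0,0],[0,0,0],[0,0,0]],"angular":[[0,0,-0.003],[0,0,0],[0,0,0],[0,0,0],[0,0,0],[0,0,0],[0,0,0],[0,0,0],[0,0,0],[0,0,0],[0,0,0],[0,0,0]]}'
python3 - <<'E'
from h import *
cv2.imwrite("pics/g.png",np.hstack([ctrl.get_image("top")[180:340,150:350],ctrl.get_image("scene")[100:260,250:450]])[:,:,::-1].repeat(2,0).repeat(2,1))
plan(W(0,372),42,103.4)
E
```

```text
t: 2.43
ee_pos: [391.7, 277.3, 44.3]
orientation: [-0.145, 3.137, 0.001]
ft_force: [0.9, 0.2, 1.2]
width: 51.1
grasp_force: 0.0
q6 -1.07 turn [ 0.0003  0.0006 -0.1417] then lin [ -4.4 -89.3   2.1] x,y,z axes [[-0.97, -0.23, 0.0], [-0.23, 0.97, 0.0], [-0.0, 0.0, -1.0]]
```

View pics/g.png

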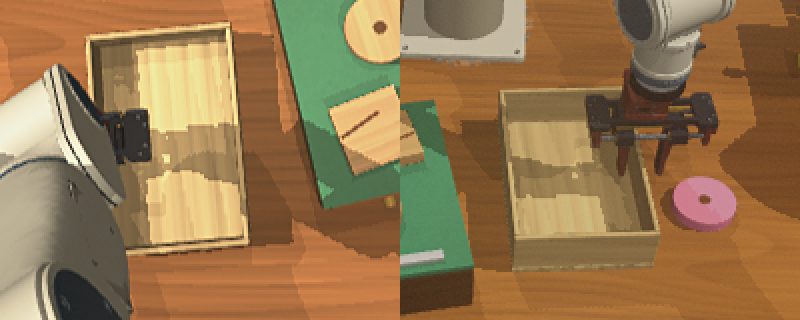

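The fingers straddle the +y wall, visible at about (640,150) in the right half, and they are still closing. I'll let them finish.

```bash
python3 -m pendant '{"grip":[-1,-1,-1,-1,-1,-1,-1,-1,-1,-1,-1,-1],"linear":[[0,-1,0],[0,-1,0],[0,-1,0],[0,0,0],[0,0,0],[0,0,0],[0,0,0],[0,0,0],[0,0,0],[0,0,0],[0,0,0],[0,0,0]],"angular":[[0,0,0],[0,0,0],[0,0,0],[0,0,0],[0,0,0],[0,0,0],[0,0,0],[0,0,0],[0,0,0],[0,0,0],[0,0,0],[0,0,0]]}'
python3 - <<'E'
from h import *
plan(W(0,372),42,103.4);print(L(ctrl.get_obs()["ee_pos"]))
E
```

```text
t: 3.53
ee_pos: [391.7, 274.1, 43.6]
orientation: [-0.145, 3.138, 0.0]
ft_force: [0.8, 1.9, -1.9]
width: 8.1
grasp_force: 30.0
q6 -1.08 turn [ 1.000e-04  2.000e-04 -1.416e-01] then lin [ -4.9 -86.3   1.6] x,y,z axes [[-0.97, -0.23, 0.0], [-0.23, 0.97, 0.0], [-0.0, 0.0, -1.0]]
[ -4.94497981 458.26148993]
```

```bash
python3 -m pendant '{"grip":[-1,-1,-1,-1,-1,-1,-1,-1,-1,-1,-1,-1],"linear":[[0,0,0],[0,0,0],[0,0,0],[0,0,0],[-0.8,-12,0],[-0.8,-12,0],[-0.8,-12,0],[-0.8,-12,0],[-0.8,-12,0],[-0.8,-8,0],[0,-4,0],[0,0,0]],"angular":[[0,0,-0.035],[0,0,-0.035],[0,0,-0.035],[0,0,-0.0366],[0,0,0],[0,0,0],[0,0,0],[0,0,0],[0,0,0],[0,0,0],[0,0,0],[0,0,0]]}'
python3 - <<'E'
from h import *
plan(W(0,376),42,103.4);print(L(ctrl.get_obs()["ee_pos"]))
E
```

```text
t: 4.53
ee_pos: [413.2, 203.8, 43.6]
orientation: [0.364, -3.12, 0.001]
ft_force: [0.7, -2.1, -1.1]
width: 7.6
grasp_force: 30.0
q6 -1.37 turn [-0.0006 -0.0004 -0.0015] then lin [-0.4 -8.8  1.6] x,y,z axes [[-0.97, -0.23, 0.0], [-0.23, 0.97, 0.0], [-0.0, 0.0, -1.0]]
[-3.67799271e-01  3.84819408e+02]
```

```bash
python3 -m pendant '{"grip":[-1,-1,-1,-1,-1,-1],"linear":[[0,-2,0],[0,-2,0],[0,-1,0],[0,-1,0],[0,0,0],[0,0,0]],"angular":[[0,0,0],[0,0,0],[0,0,0],[0,0,0],[0,0,0],[0,0,0]]}'
python3 -m pendant '{"grip":[-1,-1,-1,-1,-1],"linear":[[0,-1,0],[0,-1,0],[0,-1,0],[0,0,0],[0,0,0]],"angular":[[0,0,0],[0,0,0],[0,0,0],[0,0,0],[0,0,0]]}'
```

```text
t: 5.03
ee_pos: [414.3, 199.4, 43.6]
orientation: [0.367, -3.12, 0.0]
ft_force: [-0.4, 1.2, -2.5]
width: 7.7
grasp_force: 30.0
t: 5.45
ee_pos: [415.2, 196.3, 43.7]
orientation: [-0.366, 3.12, -0.0]
ft_force: [0.7, 1.1, -3.2]
width: 7.6
grasp_force: 30.0
```

```bash
for i in 1; do python3 -m pendant '{"grip":[-1,-1,-1,-1],"linear":[[0,-1,0],[0,-1,0],[0,0,0],[0,0,0]],"angular":[[0,0,0],[0,0,0],[0,0,0],[0,0,0]]}'; done
python3 -m pendant '{"grip":[-1,-1,-1,-1],"linear":[[0,-1,0],[0,-1,0],[0,0,0],[0,0,0]],"angular":[[0,0,0],[0,0,0],[0,0,0],[0,0,0]]}'
```

```text
t: 5.78
ee_pos: [415.8, 195.9, 43.8]
orientation: [-0.364, 3.119, 0.003]
ft_force: [-2.4, 12.5, -4.5]
width: 8.2
grasp_force: 30.0
t: 6.12
ee_pos: [415.9, 195.9, 43.9]
orientation: [-0.363, 3.12, 0.007]
ft_force: [-9.3, 31.4, -4.1]
width: 7.7
grasp_force: 30.0
```

```bash
python3 - <<'E'
from h import *
cv2.imwrite("pics/t1.png",cv2.resize(np.hstack([ctrl.get_image("top")[150:330,200:330],ctrl.get_image("scene")[130:310,220:400]])[:,:,::-1],None,fx=2.5,fy=2.5,interpolation=2))
print(L(ctrl.get_obs()["ee_pos"]))
E
```

```text
[3.51305237e-01 3.76540897e+02]
```

View pics/t1.png

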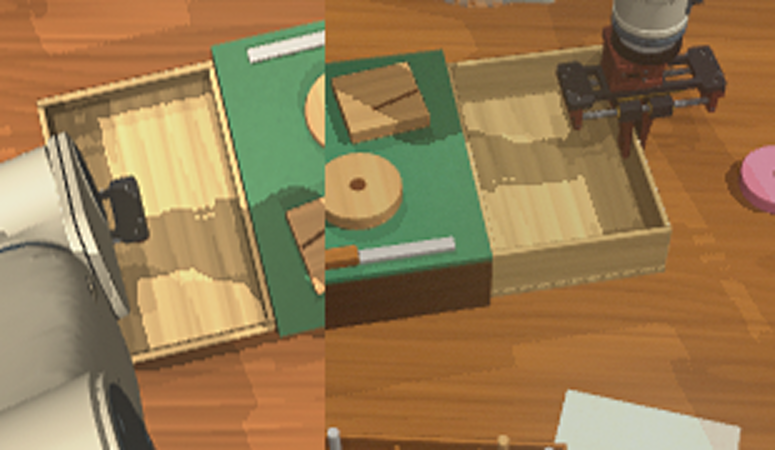

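The tray is flush against the chest, with about 31 N of contact force. I'll ease off, release, lift and check the centring.

```bash
python3 -m pendant '{"grip":[-1,-1,1,1,1,1,1,1,1,1,1,1],"linear":[[0,1,0],[0,1.2,0],[0,0,0],[0,0,0],[0,0,0],[0,0,-5],[0,0,-25],[0,0,-30],[0,0,-30],[0,0,-10],[0,0,0],[0,0,0]],"angular":[[0,0,0],[0,0,0],[0,0,0],[0,0,0],[0,0,0],[0,0,0],[0,0,0],[0,0,0],[0,0,0],[0,0,0],[0,0,0],[0,0,0]]}'
python3 - <<'E'
from h import *
plan(W(-73,200),150,13.4);plan(W(-73,22),150,13.4)
plan(W(-73,22),150,13.4)
E
```

```text
t: 7.22
ee_pos: [415.6, 194.5, 143.8]
orientation: [-0.366, 3.119, 0.0]
ft_force: [-0.1, -0.5, 0.5]
width: 71.1
grasp_force: 0.0
q6 -1.39 turn [1.0000e-03 8.0000e-04 1.5704e+00] then lin [-175.2  -72.8   -6.2] x,y,z axes [[-0.23, 0.97, 0.0], [0.97, 0.23, 0.0], [0.0, 0.0, -1.0]]
q6 -1.39 turn [1.0000e-03 8.0000e-04 1.5704e+00] then lin [-353.2  -72.8   -6.2] x,y,z axes [[-0.23, 0.97, 0.0], [0.97, 0.23, 0.0], [0.0, 0.0, -1.0]]
q6 -1.39 turn [1.0000e-03 8.0000e-04 1.5704e+00] then lin [-353.2  -72.8   -6.2] x,y,z axes [[-0.23, 0.97, 0.0], [0.97, 0.23, 0.0], [0.0, 0.0, -1.0]]
```

```bash
python3 -m pendant '{"grip":[0.14,0.14,0.14,0.14,0.14,0.14,0.14,0.14,0.14,0.14,0.14,0.14],"linear":[[0,0,-2],[0,0,-2],[0,0,0],[0,0,0],[0,0,0],[0,0,0],[0,0,0],[0,0,0],[0,0,0],[0,0,0],[0,0,0],[0,0,0]],"angular":[[0,0,0.12],[0,0,0.12],[0,0,0.12],[0,0,0.12],[0,0,0.12],[0,0,0.12],[0,0,0.12],[0,0,0.12],[0,0,0.12],[0,0,0.12],[0,0,0.12],[0,0,0.12]]}'
python3 -m pendant '{"grip":[0.14,0.14,0.14,0.14,0.14,0.14,0.14,0.14,0.14,0.14,0.14,0.14],"linear":[[0,0,0],[-35,-7.3,0],[-35,-7.3,0],[-35,-7.3,0],[-35,-7.3,0],[-35,-7.3,0],[-35,-7.3,0],[-35,-7.3,0],[-35,-7.3,0],[-35,-7.3,0],[-35,-7.3,0],[0,0,0]],"angular":[[0,0,0.12],[0,0,0.01],[0,0,0],[0,0,0],[0,0,0],[0,0,0],[0,0,0],[0,0,0],[0,0,0],[0,0,0],[0,0,0],[0,0,0]]}'
python3 - <<'E'
from h import *
plan(W(-73,22),97,13.4)
t=ctrl.get_image("top");s=ctrl.get_image("scene")
cv2.imwrite("pics/t2.png",np.hstack([cv2.resize(t[140:330,200:450],(400,304),interpolation=2),cv2.resize(s[130:282,190:390],(400,304),interpolation=2)])[:,:,::-1])
E
```

```text
t: 8.22
ee_pos: [414.3, 194.0, 145.7]
orientation: [-1.789, -2.58, 0.005]
ft_force: [-0.2, 0.9, -0.6]
width: 50.1
grasp_force: 0.0
t: 9.22
ee_pos: [426.0, -167.4, 146.2]
orientation: [-1.951, -2.462, 0.002]
ft_force: [0.6, -0.0, 0.1]
width: 50.0
grasp_force: 0.0
q6 -0.63 turn [-0.0011  0.0004 -0.0035] then lin [ 1.2  1.  49.2] x,y,z axes [[-0.23, 0.97, 0.0], [0.97, 0.23, 0.0], [0.0, 0.0, -1.0]]
```

View pics/t2.png

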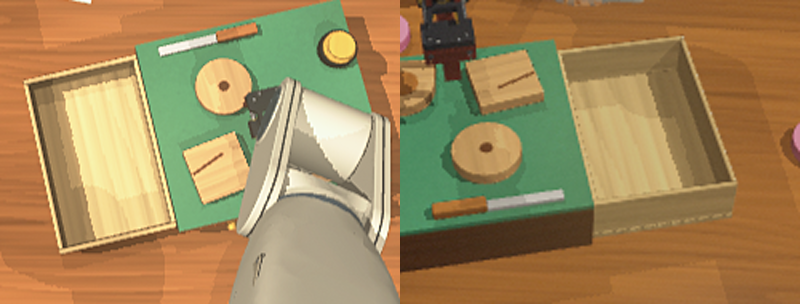

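The tray sits flush, with rim corners at (25,82), (135,58), (176,226) and (62,251) in the left crop. Next I'll check the numbers and lower the fingers into the gap behind the square.

```bash
python3 - <<'E'
from h import *
c=[atz("top",(u/1.6+200,v/1.6+140),75)[:2] for u,v in[(25,82),(135,58),(176,226),(62,251)]]
print([L(x).round(1).tolist() for x in c],L(np.mean(c,0)))
E
python3 -m pendant '{"grip":[0.14,0.14,0.14,0.14,0.14],"linear":[[0.5,0,15],[0,0,15],[0,0,12],[0,0,6],[0,0,0]],"angular":[[0,0,0],[0,0,0],[0,0,0],[0,0,0],[0,0,0]]}'
python3 - <<'E'
from h import *
plan(W(-73,200),98,13.4)
E
```

```text
[[143.1, 374.3], [140.5, 182.1], [-151.5, 181.3], [-147.8, 373.8]] [ -3.91275259 277.90172075]
t: 9.73
ee_pos: [424.5, -160.5, 97.9]
orientation: [-1.942, -2.464, 0.002]
ft_force: [-0.4, 0.4, 0.6]
width: 49.8
grasp_force: 0.0
q6 -0.62 turn [-0.0036 -0.0027  0.0023] then lin [ 1.722e+02  8.000e-01 -1.000e-01] x,y,z axes [[-0.23, 0.97, 0.0], [0.97, 0.23, 0.0], [0.0, 0.0, -1.0]]
```

```bash
python3 -m pendant '{"grip":[0.14,0.14,0.14,0.14,0.14,0.14,0.14,0.14,0.14,0.14],"linear":[[6,0,0],[8,0,0],[10,0,0],[12,0,0],[12,0,0],[12,0,0],[12,0,0],[12,0,0],[12,0,0],[12,0,0]],"angular":[[0,0,0],[0,0,0],[0,0,0],[0,0,0],[0,0,0],[0,0,0],[0,0,0],[0,0,0],[0,0,0],[0,0,0]]}'
python3 -m pendant '{"grip":[0.14,0.14,0.14,0.14,0.14,0.14,0.14,0.14,0.14],"linear":[[14,0,0],[14,0,0],[14,0,0],[14,0,0],[10,0,0],[0,0,0],[0,0,-15],[0,0,-20],[0,0,0]],"angular":[[0,0,0],[0,0,0],[0,0,0],[0,0,0],[0,0,0],[0,0,0],[0,0,0],[0,0,0],[0,0,0]]}'
python3 - <<'E'
from h import *
plan(W(54,-15),135,13.4);plan(W(-73,200),135,13.4)
t=ctrl.get_image("top");s=ctrl.get_image("scene")
cv2.imwrite("pics/t3.png",np.hstack([cv2.resize(t[140:330,200:450],(400,304),interpolation=2),cv2.resize(s[130:282,190:390],(400,304),interpolation=2)])[:,:,::-1])
E
```

```text
t: 10.57
ee_pos: [400.6, -55.9, 99.8]
orientation: [1.946, 2.466, 0.0]
ft_force: [-0.7, -0.3, 0.2]
width: 49.9
grasp_force: 0.4
t: 11.32
ee_pos: [387.4, 7.0, 136.9]
orientation: [1.944, 2.464, 0.004]
ft_force: [1.2, 0.5, 0.5]
width: 50.4
grasp_force: 0.0
q6 -0.25 turn [0.004  0.0011 0.0011] then lin [-214.4  125.1    1.9] x,y,z axes [[-0.23, 0.97, 0.0], [0.97, 0.23, 0.0], [0.0, 0.0, -1.0]]
q6 -0.25 turn [0.004  0.0011 0.0011] then lin [ 0.6 -1.9  1.9] x,y,z axes [[-0.23, 0.97, 0.0], [0.97, 0.23, 0.0], [0.0, 0.0, -1.0]]
```

View pics/t3.png

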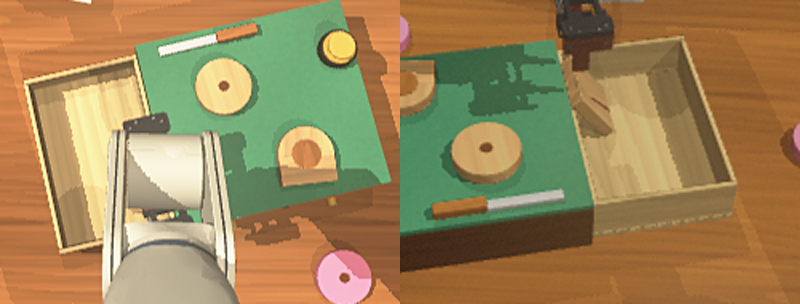

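The square has dropped into the tray, leaning against the near wall at about (590,100) in the right half. Next is the round piece; I'll look again afterwards.

```bash
python3 -m pendant '{"grip":[0.14,0.14,0.14,0.14,0.14,0.14,0.14,0.14,0.14,0.14],"linear":[[-26.8,15.6,0],[-26.8,15.6,0],[-26.8,15.6,0],[-26.8,15.6,0],[-26.8,15.6,0],[-26.8,15.6,0],[-26.8,15.6,0],[-26.8,15.6,0],[0,0,0],[0,0,0]],"angular":[[0,0,0],[0,0,0],[0,0,0],[0,0,0],[0,0,0],[0,0,0],[0,0,0],[0,0,0],[0,0,0],[0,0,0]]}'
python3 - <<'E'
from h import *
plan(W(54,-15),99,13.4)
s=ctrl.get_image("scene")
cv2.imwrite("pics/t4.png",cv2.resize(s[130:280,240:400],(640,600),interpolation=2)[:,:,::-1])
E
```

```text
t: 12.25
ee_pos: [556.7, -173.6, 133.0]
orientation: [-1.948, -2.463, 0.001]
ft_force: [-0.2, 0.5, 0.1]
width: 50.0
grasp_force: 0.0
q6 -0.56 turn [-0.0014 -0.0009 -0.0012] then lin [ 0.5  2.2 34. ] x,y,z axes [[-0.23, 0.97, 0.0], [0.97, 0.23, 0.0], [0.0, 0.0, -1.0]]
```

View pics/t4.png

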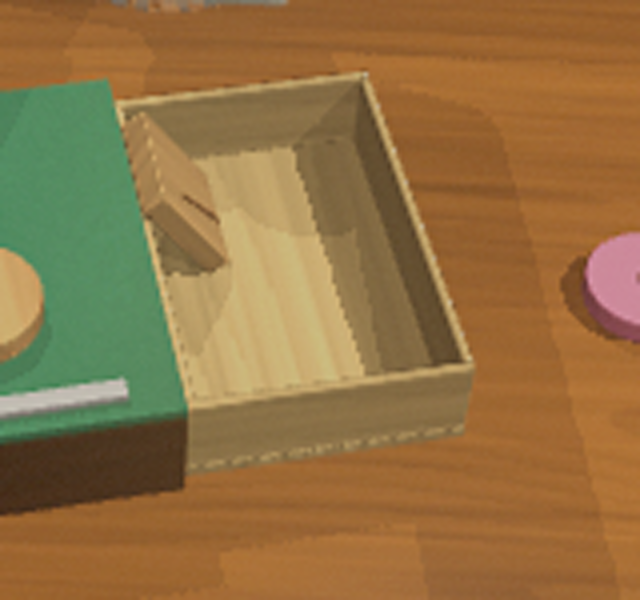

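The square leans steeply against the near wall, from about (150,215) at the top to (225,265) at the bottom. I'll push the round one faster so that it lands farther out, then lay the square down before the arch comes.

```bash
python3 -m pendant '{"grip":[0.14,0.14,0.14,0.14,0.14],"linear":[[0,2,12],[0,0,12],[0,0,10],[0,0,0],[0,0,0]],"angular":[[0,0,0],[0,0,0],[0,0,0],[0,0,0],[0,0,0]]}'
python3 -m pendant '{"grip":[0.14,0.14,0.14,0.14,0.14,0.14,0.14,0.14,0.14,0.14,0.14],"linear":[[6,0,0],[10,0,0],[14,0,0],[20,0,0],[26,0,0],[32,0,0],[32,0,0],[32,0,0],[13,0,0],[0,0,0],[0,0,-25]],"angular":[[0,0,0],[0,0,0],[0,0,0],[0,0,0],[0,0,0],[0,0,0],[0,0,0],[0,0,0],[0,0,0],[0,0,0],[0,0,0]]}'
python3 - <<'E'
from h import *
plan(W(-90,-118),140,13.4)
print(L(ctrl.get_obs()["ee_pos"]))
E
```

```text
t: 12.72
ee_pos: [557.8, -171.3, 99.4]
orientation: [-1.944, -2.465, 0.001]
ft_force: [0.2, -0.3, -0.3]
width: 49.8
grasp_force: 0.0
t: 13.63
ee_pos: [513.0, 8.8, 123.0]
orientation: [-1.94, -2.465, 0.006]
ft_force: [-0.0, -0.6, 0.2]
width: 50.1
grasp_force: 0.0
q6 -0.24 turn [-0.0062 -0.0013  0.0034] then lin [-290.  -141.5  -17. ] x,y,z axes [[-0.23, 0.97, 0.0], [0.97, 0.23, 0.0], [0.0, 0.0, -1.0]]
[ 51.51403547 172.04730268]
```

```bash
python3 -m pendant '{"grip":[0.14,0.14,0.14,0.14,0.14,0.14,0.14,0.14,0.14,0.14,0.14,0.14],"linear":[[-20,-9,-8],[-30,-14.7,-4],[-30,-14.7,-4],[-30,-14.7,0],[-30,-14.7,0],[-30,-14.7,0],[-30,-14.7,0],[-30,-14.7,0],[-30,-14.7,0],[-30,-14.7,0],[0,0,0],[0,0,0]],"angular":[[0,0,0],[0,0,0],[0,0,0],[0,0,0],[0,0,0],[0,0,0],[0,0,0],[0,0,0],[0,0,0],[0,0,0],[0,0,0],[0,0,0]]}'
python3 - <<'E'
from h import *
plan(W(-90,-118),99,13.4)
t=ctrl.get_image("top");s=ctrl.get_image("scene")
cv2.imwrite("pics/t5.png",np.hstack([cv2.resize(t[165:315,195:295],(400,600),interpolation=2),cv2.resize(s[130:280,285:385],(400,600),interpolation=2)])[:,:,::-1])
E
```

```text
t: 14.63
ee_pos: [445.1, -309.2, 141.8]
orientation: [1.95, 2.462, -0.0]
ft_force: [-0.5, 0.7, 0.5]
width: 50.2
grasp_force: 0.0
q6 -0.86 turn [ 0.0004  0.0007 -0.003 ] then lin [ 3.6 -1.8 42.8] x,y,z axes [[-0.23, 0.97, 0.0], [0.97, 0.23, 0.0], [0.0, 0.0, -1.0]]
```

View pics/t5.png

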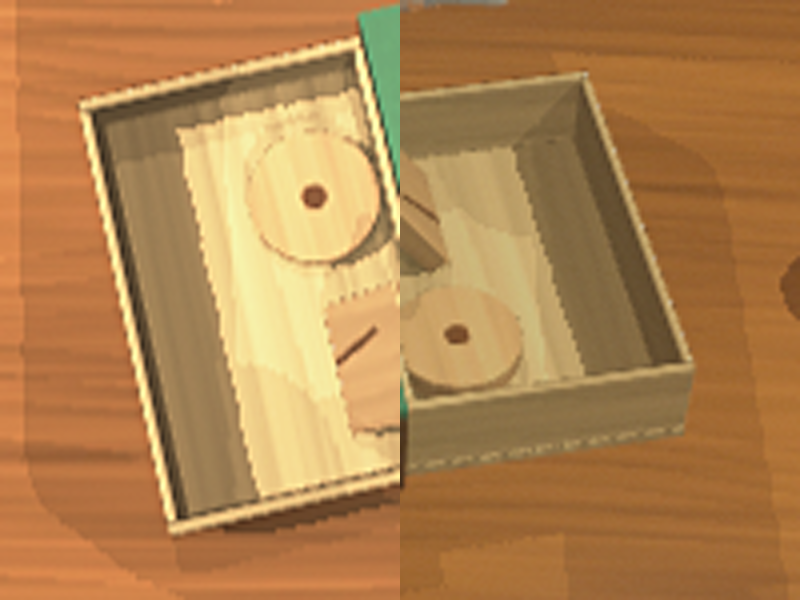

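The round lies flat in the tray at (315,197) in the left crop. The square still leans at the near wall, with its lower edge from (330,300) to (355,432). I'll compute where the free space is.

```bash
python3 - <<'E'
from h import *
T=lambda x,y:(x/4+195,y/4+165)
for k,p,z in[("round",(315,197),28),("sq lowA",(330,300),25),("sq lowB",(355,432),25),("trayTL",(85,105),75),("trayBL",(172,528),75),("trayTR",(358,45),75)]:
    print(k,L(atz("top",T(*p),z)).round(1))
# scene: square visible lower corner
S=lambda x,y:((x-400)/4+285,y/4+130)
print(tri(S(445,262),T(355-0,432)).round(1), L(atz("scene",S(442,270),8)).round(1),L(atz("scene",S(445,240),20)).round(1))
# from t4 crop: scale 4, off (240,130): top end of square
for p in[(150,215),(135,115),(165,200),(215,185)]:
    q=(p[0]/4+240,p[1]/4+130);print([L(atz("scene",q,z)).round(0).tolist() for z in(60,75,90)])
plan(W(-90,-118),99,13.4)
E
```

```text
round [ 51.  234.2]
sq lowA [-21.9 240.4]
sq lowB [-115.   244.4]
trayTL [142.7 372.7]
trayBL [-147.6  375.8]
trayTR [140.4 181.8]
[333.5  53.7 -78.9] [-27.1 243.4] [-45.6 249.2]
[[-43.0, 192.0], [-29.0, 189.0], [-16.0, 187.0]]
[[-148.0, 199.0], [-133.0, 197.0], [-117.0, 194.0]]
[[-56.0, 205.0], [-42.0, 202.0], [-28.0, 200.0]]
[[-65.0, 244.0], [-51.0, 241.0], [-36.0, 238.0]]
q6 -0.86 turn [-0.0001 -0.0004 -0.    ] then lin [ 1.4 -2.6 42.6] x,y,z axes [[-0.23, 0.97, 0.0], [0.97, 0.23, 0.0], [0.0, 0.0, -1.0]]
```

```bash
python3 -m pendant '{"grip":[0.14,0.14,0.14,0.14,0.14,0.14],"linear":[[1.4,-2.6,12],[0,0,14],[0,0,12],[0,0,4],[0,0,0],[0,0,0]],"angular":[[0,0,0],[0,0,0],[0,0,0],[0,0,0],[0,0,0],[0,0,0]]}'
python3 -m pendant '{"grip":[0.14,0.14,0.14,0.14,0.14,0.14,0.14,0.14,0.14,0.14,0.14,0.14],"linear":[[6,0,0],[8,0,0],[10,0,0],[14,0,0],[18,0,0],[22,0,0],[28,0,0],[34,0,0],[38,0,0],[40,0,0],[40,0,0],[36,0,0]],"angular":[[0,0,0],[0,0,0],[0,0,0],[0,0,0],[0,0,0],[0,0,0],[0,0,0],[0,0,0],[0,0,0],[0,0,0],[0,0,0],[0,0,0]]}'
python3 -m pendant '{"grip":[0.14,0.14,0.14,0.14,0.14,0.14,0.14,0.14,0.14,0.14,0.14,0.14],"linear":[[10,0,0],[0,0,0],[0,0,-25],[0,0,-25],[-40,0,-5],[-40,0,0],[-40,0,0],[-40,0,0],[-40,0,0],[-40,0,0],[-30,0,0],[0,0,0]],"angular":[[0,0,0],[0,0,0],[0,0,0],[0,0,0],[0,0,0],[0,0,0],[0,0,0],[0,0,0],[0,0,0],[0,0,0],[0,0,0],[0,0,0]]}'
python3 - <<'E'
from h import *
for n in("scene","top"):cv2.imwrite(f"pics/{n}9.png",ctrl.get_image(n)[:,:,::-1])
a=cv2.imread("pics/scene9.png")
g=a[150:236:2,290:380]
# dark brown marks in the tray and a coarse map of (saturation) in the tray, scene view
for n,(x0,y0,x1,y1) in dict(scene=(275,140,380,235),top=(205,170,300,300)).items():
    im=cv2.imread(f"pics/{n}9.png");h=cv2.cvtColor(im,cv2.COLOR_BGR2HSV)[y0:y1:3,x0:x1:2]
    print(n);
    for r in h: print("".join("G" if 60<=p[0]<=90 and p[1]>80 else " .:-=+*#%@"[min(9,p[2]//26)] if p[1]<110 else "abcdefghij"[min(9,p[2]//26)] for p in r.astype(int)))
E
```

```text
t: 15.23
ee_pos: [443.2, -305.8, 99.7]
orientation: [-1.945, -2.467, 0.0]
ft_force: [-0.8, -0.2, -0.6]
width: 50.0
grasp_force: 0.0
t: 16.23
ee_pos: [372.6, -18.0, 99.9]
orientation: [-1.946, -2.466, -0.0]
ft_force: [0.4, 0.3, -0.6]
width: 49.9
grasp_force: 0.0
t: 17.23
ee_pos: [436.6, -279.1, 155.3]
orientation: [1.948, 2.459, -0.001]
ft_force: [-0.0, 0.5, 0.6]
width: 49.6
grasp_force: 0.0
scene
gfffffffffffffffffffffffffffggggggggggggggggggggggggg
ggggggggggggggfggggfggffgggffgffffffffffffffffggggggg
ggggggggggggggfggggffgggggggggggggggggggggggggggggggg
gggggggggggggggggffffghhhhhh*gggggggggggggggggggggggg
gfffffffgghghhhgffffffffffeeghggggggggggggggggggggggg
##hgffffeeeeeffffffffefffeeedhggggggggggggggggggggggg
ffffffffffffffffffffffffeeeddfggggggggggggggggggggggg
ffffffffffffffffffffffeeeeedddhffffffgggggggggggggggg
ffffffffffffhhhhgeffeeeeefedddfgffffffffggggggggggggg
fffffffffffehgggghhhhhhhfeeedddhfffffffffffgggggggggg
ffffghhhhhhhhhhhgggggggggggfdddehfffffffffffggfffffff
hhhhhhhfffehhhhggggggghhhhgeedddhgfffffffffffgggggggg
ghhhhhgfffghhhgfgggggghhhheffddde#ffffffffffffgggggg
[... 2487 characters left out ...]
@@@iiihh@@@@@i
hhhhhhhhhhhhjjdgggge@jjjiihiiihhi@@@@iiihhh@@@@i
hhhhhhhhggggg@degggfjjjjiihiiihhi@@@@ihhgggj@@@@
hhhhhhhhhhhhh@ddgggijjjjjiiiiihijjjjihhhhg@j@@@@
hhhhhhhhhhhhh@idgggjiijjjjjiiijjjjjjehhhhg@j@@@@
hhhhhhhhhhhhhh@deggijjjjjjjijjjjiijjfhhhhh@@j@@@
hhhhhhhhhhhhhh@ddggfghijjjjjjjjjjjjhfhhhh@@@@@@@
gggggggggggggg@idggfffffffjiiijjjjjegghhh@@@j@@@
hhhhhhhhhhhhhhg@deggfgfffffjii@@@ijj@ijjj@@@iggi
hhhhhhhhhhhhhhh@ddgggggfggg@@jj@@@@j@jhfhhj@@@ih
hhhhhhhhhhhhhhh@hdgggggfgggi@@@ihfiijjjjhfdeffff
gggghhhhhhhhhhhg@dfgggggffefii@@jhgedeeeeeeeeegh
hggggggggggggggg@cdeegijj@jhgddeeeeeedefgggggggh
hhghhhggggggggggij@@igeddeeeeeeeggggggggggggghhh
hhihhhhhhhhhhhgggfgggggggggggggggggggggggggggggg
```

```bash
python3 - <<'E'
from h import *
for n,(x0,y0,x1,y1) in dict(scene=(276,160,312,212),top=(262,236,312,296)).items():
    im=cv2.imread(f"pics/{n}9.png");v=im[y0:y1,x0:x1].astype(int);h=cv2.cvtColor(im,cv2.COLOR_BGR2HSV)[y0:y1,x0:x1]
    print(n,x0,y0)
    for i,r in enumerate(v[::2]): print(y0+2*i,"".join("G " if 60<=q[0]<=90 and q[1]>80 else "%x%x"%(p[1]//16,p[0]//16) for p,q in zip(r,h[2*i])))
E
```

```text
scene 276 160
160 646474646464747474647474747474747474747474747474747474747474747474747474
162 747474747474747474747474747474746474647464746464646464647464647474647474
164 646464746464647464746474647474746474647474746495959595958596857474636464
166 747474747464747474747474747474747474747474746485858585858585859595959595
168 747474747474747474747474747474748575747585649695959585858585858585858585
170 8574757475758585a6a6a6a7a7a6a6a6a7a6a6a685969696969696969696958474747474
172 a7a7a6a6969696a6a6a6a7a7b77474747474647485a69696969696968573636363636373
174 a6a6a7a696969696a6a6a6a77474747474746464b7a7a6a6a6a6a6736362636363737373
176 a6a6a7a696969696a6a6a6857474747474747474b7a7a7a6a6a696636363636363737373
178 a6a6a7a7a696969696a6a6747474747474747453b7a6a6a6a6a6a6746263636373736363
180 95a6a6a7a7a6969696a67464747474747474745374b7b7a6a6a6a6a69663526363636363
182 b7a6a6a6a7a796969674646474747474747474535353a6a6a6a696969696a6a696968595
184 b774a6a6a7a7a6a6a674747575858585858585746353535385a6a696a6a6a696a6969695
186 a7b7b7b7b7b7b7b7a7a67575758585858585858574535353535353748596a6a6a6969695
188 96b7
[... 3377 characters left out ...]
d9d9d8d8e9e9e9e9eafafab8c896856485b7a7b7c8e9eaeafaeae9c8b7a6a696633285
284 c8c8c8c8d8d8c8d8d8c8c8c8c8c8d9d9e9c8a79696747496a6a6b7c8d9d9e9e9e9e9b7b79696745342525353535353535353
286 d8d8d8d9e9eae9e9e9a7a79685548596a6a6b7d8e9e9e9e9d9b7a79696966342424253535353535353535353535353535374
288 c8b7a795747496a7a6a7b7c8c8d8d8c8c8a68575956442424242424242425353535353535353535353747484747474747474
290 a7b7c8d8d8d9d8c8b79685757442423242424242424242424242424242424242424274647474747474747474747474747474
292 a696858553423232424242424242424242424242424242636363636364646463636474747474747474747474747474747474
294 3242424242424242424242424242426363636363646464646464646464646464646363637474747474747484848484747474
```

```bash
cat > st.py <<'E'
from h import *
def heights(A,B):
    xs=np.arange(-150,152,2.);ys=np.arange(178,384,2.);X,Y=np.meshgrid(xs,ys,indexing="ij")
    zs=np.arange(0,121,4.);cost=[]
    w=np.stack([C[0]+RC[0,0]*X+RC[0,1]*Y,C[1]+RC[1,0]*X+RC[1,1]*Y],-1)
    for z in zs:
        P3=np.concatenate([w,np.full(X.shape+(1,),z)],-1);im=[]
        for n,I in(("scene",A),("top",B)):
            q=(P3@P[n]["R"].T+P[n]["t"])@K(n).T;uv=(q[...,:2]/q[...,2:]).astype(np.float32)
            g=cv2.remap(cv2.cvtColor(I,cv2.COLOR_BGR2GRAY),uv,None,cv2.INTER_LINEAR).astype(np.float32);im.append(g)
        m=lambda a:cv2.boxFilter(a,-1,(11,11))
        a,b=im;va=m(a*a)-m(a)**2;vb=m(b*b)-m(b)**2;cost.append((m(a*b)-m(a)*m(b))/np.sqrt((va+8)*(vb+8)))
    c=np.array(cost);return xs,ys,zs[c.argmax(0)],c.max(0)
if __name__=="__main__":
    import sys
    xs,ys,Z,N=heights(cv2.imread(sys.argv[1]),cv2.imread(sys.argv[2]))
    print("      "+" ".join(f"{int(y):3d}" for y in ys[5::5]))
    for i in range(len(xs)-6,4,-5):print(f"{int(xs[i]):5d} "+" ".join(f"{int(Z[i,j]):3d}" if N[i,j]>.75 else "  ." for j in range(5,len(ys),5)))
E
python3 st.py pics/scene9.png pics/top9.png
```

```text
188 198 208 218 228 238 248 258 268 278 288 298 308 318 328 338 348 358 368 378
  140  76  76   .   .   .   .   .   .   .   .   .   .   .  76  76  76  76  76  76  76
  130  76   .   .  72  72  72   .  56  56  56  56  56   .   .   .   .   .   .  76  76
  120  72  36  36  36  36  36  36  36  40  40  40  36  36   .   .   .   .   .  76  76
  110   .   .  56   .  52  52   .   .   .   .   .   .   .   .   .  20  20  20  76  76
  100  76   .   . 104   .   .   .   .   .   .   .   .   .  36   .   .   .   .  76  76
   90   .   .   .   .  28   .   .   .   .   .   .  88   .  24  24   .   .   .  76  76
   80   .   .   .   .   .   .   .   .   .   .  24  88  12  12  12   .   .   .  16  76
   70   .   .   .   .  32  32  28   .   .   .  24  84   4  12  12   .   .   .  12  76
   60   .  20   .  32  28  28  28   .   .   .  20  76   8  12  12   .   .   .  12  76
   50   .  20   .  32  32  32  32   .   .  28  20   . 108  12  12   .   .   .  12  76
   40   .  12   .  32  32  32  32   .   .   .  24   . 108 104   4   .   .   .  12  76
   30   .   .  28   .   .   .   .   .   .   .   .   .   8   8   8   .   . 
[... 773 characters left out ...]
   .  12  76
  -70  76   0   .  12  12   .  48  48  52  52   .   .  52  52  52  48  48   .  12  76
  -80   .   0   .  12  12  12  48  48  52  52  52   .  52  52   .   .  48  48  12  76
  -90   .   4   .  12  12  12   .  44   .  52  52  52  52  48   .  48  48   .   8  76
 -100   .   0   .  12  12  12   .   .  52  52  52   .   .  48  48  48  48   .  72  76
 -110   .   0   .   8  12  12   .   .  52  52   .   .   .   .  48   .   .   .  72  76
 -120   .   0   .   8  12  12  12   .  48   .   .   .   .   .   .   .   .   .  72  76
 -130   .   0   .   8  12  12  12  88   .   .   .   .   .   .   .   .   .   .  72  76
 -140   .   .   .   .   .   .   .   .   .   .   .   .   .   .  76  76  76  76  76  76
```

Stereo heights show the square flat on the floor, the arch flat on top of it (top at 48 mm) and the round flat (about 30 mm). All three are inside and below the 75 mm rim. Last, I'll check whether the tray, file and movement shifted.

```bash
python3 - <<'E'
from h import *
def pc(a,b):
    f=lambda i:np.float32(cv2.Canny(cv2.GaussianBlur(i,(3,3),0),40,100));f=lambda i:np.float32(cv2.Laplacian(i,cv2.CV_32F,ksize=3))
    return np.round(cv2.phaseCorrelate(f(a),f(b),cv2.createHanningWindow(a.shape[::-1],5)),2) if 0 else cv2.phaseCorrelate(f(a),f(b),cv2.createHanningWindow(a.shape[::-1],5))
g=lambda p:cv2.imread(p,0)
t2=g("pics/t2.png")[:,:400];now=cv2.resize(g("pics/top9.png")[140:330,200:450],(400,304),interpolation=2)
s2=g("pics/t2.png")[:,400:];sn=cv2.resize(g("pics/scene9.png")[130:282,190:390],(400,304),interpolation=2)
print("tray top far wall",pc(t2[60:280,5:80],now[60:280,5:80]))
print("tray scene far wall",pc(s2[20:230,270:350],sn[20:230,270:350]))
a,b=g("pics/top0.png"),g("pics/top9.png")
print("movement",pc(a[150:195,390:435],b[150:195,390:435]),"file",pc(a[150:180,292:368],b[150:180,292:368]))
a,b=g("pics/scene0.png"),g("pics/scene9.png")
print("movement",pc(a[200:240,138:178],b[200:240,138:178]),"file",pc(a[220:242,200:276],b[220:242,200:276]))
E
```

```text
tray top far wall ((0.4313550299166593, 0.4897722006141976), 0.7237901095920138)
tray scene far wall ((-0.002756894483468386, -0.024178686367022806), 0.8095434360482074)
movement ((0.500847865718363, 0.4493627723766416), 0.9785268050064275) file ((0.0007792966708422, 0.01812405178793064), 0.9570707631111145)
movement ((0.039212151827648256, 0.05003711156128432), 0.9786499077081681) file ((-0.07722579428324394, 0.18389290226857113), 0.9765012068053086)
```

```bash
python3 -c "
from workcell import ctrl
print(ctrl.close_job())"
```

```text
the job is handed in; nothing more can be done
None
```

The job is handed in: the tray is snug against the chest (centred to within about 4 mm), all three pieces lie inside it below the rim with the arch on top of the square, and the file and clock movement were not disturbed.

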